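# Clean the knife-block bed and set its knurled nut to running clearance

### The arm

A 6-joint arm with a two-finger parallel gripper is mounted at the origin on the work surface. World frame = base frame: x ahead of the robot, y to its left, z up, the work surface at z = 0. Lengths are in mm, angles in degrees, forces in N, time in s.
With the tool pointing down it reaches from about 350 to 850 mm from the base axis. Payload 8.1 kg.
Tool frame: the origin (TCP) lies at the very end of the fingers, on their centre line; the grasp point (between the pads) lies 19 mm behind it (r.grip_depth is the distance from the TCP to the grasp point, in mm); z points along the fingers, y is the direction in which the jaws open and shut (so a half turn about z gives the same grasp; the last joint's range is limited). The gripper opens to 85 mm and grips with 20 to 120 N. Pads are 22 mm wide; open, the fingers measure 114 mm over their backs; the gripper's body (76 mm by 85 mm) begins 54 mm behind the grasp point. The pads swing forward as they close: fully open they stand 13 mm farther back than shut.
Start: joints at [59.106, 7.471, 85.268, -0, 87.261, -4.893], TCP at [263.011, 539.287, 231.292] pointing down, gripper open.
Joint ranges: [-169.43, 169.43], [-51.17, 129.36], [1.28, 143.12], [-76.62, 256.62], [0, 156.53], [-152.29, 152.29]. Speed limits (degrees/s): [136.94, 136.94, 159.86, 180, 180, 180].

### API

Orientations are given as [roll, pitch, yaw] about the fixed x, y, z axes, in that order (R = Rz(yaw) Ry(pitch) Rx(roll)).
In Python, from bench import status, viewer, hand_in, r gives the robot as it stands.
- The arm moves only by the shell command python3 -m crank 'ROWS' [OPENING] [FORCE]. ROWS is a JSON object of lists of equal length, an entry for each row: "slide": the shift along the tool's x, y, z in m, a list of three; "twist": the turn about the tool's z in rad. A call has 1 to 8 rows; each row shifts and turns the commanded pose from where the row before left it, along the tool's axes as they then stand; what a row does not reach is not made up. A row lasts 1/10 s, in which the tool goes at most 50 mm and 8.59 degrees, less where a joint would pass 70% of its speed; a pose out of reach is approached as far as the arm can. A call with a gripper value outside its range is refused whole. OPENING is the closure, from 0 (fully open) to 1 (shut), set as the call begins (- or left out, the last holds). The fingers move at their own pace and stop on an object; FORCE is the grip in N (left out, the last holds). Time passes only in rows, so rows that do not move let the fingers close. It gives the time, the measured TCP pose, the force and the opening at its end, in the units of the state.
- status.sense(): the state, without advancing time (a new reading comes with each control period).
- viewer.snapshot(name): name is "scene" or "top"; returns a dict with "img" (384x512x3 uint8, red, green, blue), "fx", "fy", "cx", "cy" (pixels), "k1" (the pictures are not rectified: a ray, as slopes to the right and down, at radius r is drawn at 1 + k1 r^2 times it, then the intrinsics apply), "R" (3x3) and "t" (3): a world point X has camera coordinates R X + t. Camera axes: x right, y down, z forward; pixel columns grow to the right and rows downward; lengths in mm; the calibration is good to about 2 mm. A picture is of the moment at which its call begins. There is no depth.
- hand_in(): hands the job in, once; it reports no verdict.
The state is a dict: "time": time; "joint_pos": joint angles; "qd": joint speeds; "joint_efforts": joint torques, N m; "tool_pos": TCP position; "tcp_rot": TCP orientation; "ft_force": force on the tool from outside, world axes, zero at the start; "wrist_torque": the same for the moment, N m; "finger_gap": finger opening in mm.
Only numpy, scipy, OpenCV 4.12 (cv2) and the standard library are available. Lean on these libraries where they do the work, as an engineer would, in place of code of your own. Each camera call takes 0.05 s, during which the arm holds its last target.

### The job

Hold the white scraper block and use it, not the gripper itself, to sweep the four resin offcuts along the knife-block bed into the trough at its end, then stand the scraper back on the bench. Then screw the knurled nut on the bed clockwise until it bottoms out, back it off a quarter turn, and finish while holding it there, still gripped between the fingers. Leave the slide box, the amber bottle and the brush where they are.

Things in the scene. Friction and masses are not known exactly. Their poses are not given: they have to be found in the camera images.
- bed: Knife-block bed, fixed; its yaw varies. Origin at bench height, z = 0. Own axes: x across, y along it towards the trough, z up. Flat steel deck 90 mm wide (x -45 to 45), y -190 to 85 mm, top 45 mm above the bench, trough beyond. At x 0, y -150 a threaded stud on a boss (15 mm high, 17 mm radius) carries the knurled nut; stud top 56 mm above the deck.
- trough (a point): Middle of the floor of the open aluminium trough at the deck's end (bed x 0, y 127 mm); axes as the bed's. Inside it is 154 mm in x and 84 mm in y (bed y 85 to 169); floor 4 mm above the bench, walls 30 mm high, so lower than the deck.
- nut (a joint): Turn of the knurled nut, rad: 0 = screwed down onto the boss (hard stop); grows as it is unscrewed, anticlockwise from above, to 4.0 at most. Starts at 1.8 to 2.7. It climbs 8 mm per full turn (1.27 mm per rad), turns with about 0.06 N m of friction and stays where it is left.
- nut_center (a point): Centre (half-way up) of the steel knurled nut: a round cylinder 40 mm across, 30 mm tall, axis vertical, with a short black index line on top along its own +x. When bottomed its centre is 30 mm above the deck (75 mm above the bench). It can be gripped across any diameter.
- scraper_center (a point): Centre (half-way up, 32 mm above its underside) of the white plastic scraper block, about 160 g, standing on the bench: foot 110 (own x) x 34 (own y) x 18 mm tall; on it a grip rib 50 (own x) x 20 (own y) mm, reaching 64 mm up; symmetric. Grip the rib across its 20 mm (own y). Its wide faces, towards own +y and -y, push the offcuts.
- chip0_center (a point): Centre of a loose pale resin offcut on the deck, a small block about 13 to 18 mm long and wide and 12 to 14 mm tall, 10 g.
- chip1_center (a point): Centre of a loose pale resin offcut on the deck, a small block about 13 to 18 mm long and wide and 12 to 14 mm tall, 10 g.
- chip2_center (a point): Centre of a loose pale resin offcut on the deck, a small block about 13 to 18 mm long and wide and 12 to 14 mm tall, 10 g.
- chip3_center (a point): Centre of a loose pale resin offcut on the deck, a small block about 13 to 18 mm long and wide and 12 to 14 mm tall, 10 g.
- slide_box: Bystander: black closed slide box, 100 (own x) x 36 x 30 mm; it and the scraper may stand on either side. Origin at the middle of its underside.
- stain_bottle: Bystander: small amber bottle, 40 mm across, 75 mm tall, beside the bed on the robot's side. Origin at the middle of its underside.
- brush: Bystander: brush 150 mm long lying beside the bed on the far side. Origin at the bench side of its middle, long axis own x.
Things that resemble listed ones, but are neither listed nor needed, are in the scene too. Leave any brown or pink look-alike of the part that bears scraper_center alone.

How it is judged:
By the outcome, as a careful person would: the job done as asked, in the order asked, and still so for the second after the job is handed in, while the arm keeps its last pose, push and grip.
It also fails if it takes over 72 s, if anything falls off the work surface, if the arm or the gripper's body presses on something with over 40 N, if the wrist force passes 120 N, or if a joint passes its speed limit or range.

## Working session

There is one attempt and no reset: what is moved stays moved. The work goes in short steps, Python scripts to look and compute and a shell command to move; the robot and the scene stay as the last step left them, time stands still between calls to the robot, and variables do not carry over. Pictures are saved under pics/ and viewed, and the job is handed in when it is done.

```bash
ls; mkdir -p pics; python3 - <<'E'
from bench import status, viewer, r
import cv2
print(status.sense())
for n in("scene","top"):
    s=viewer.snapshot(n); cv2.imwrite(f"pics/{n}0.png",cv2.resize(s["img"][:,:,::-1],(800,600),interpolation=cv2.INTER_CUBIC))
    print(n,{k:v for k,v in s.items() if k!="img"})
E
```

```text
pics
{'time': 0.0, 'joint_pos': array([ 5.91074355e+01,  7.51516207e+00,  8.53312986e+01, -4.49091155e-04,
        8.72624685e+01, -4.89195565e+00]), 'qd': array([-0.04457827,  0.0094189 , -0.01415514, -0.00726377, -0.01712204,
       -0.06562984]), 'joint_efforts': array([ 1.69047446e-03, -5.69382370e+01, -5.00564182e+01,  1.77780275e-04,
        1.46227199e-02, -1.68832253e-05]), 'tool_pos': array([262.70631028, 538.79549779, 230.22453283]), 'tcp_rot': array([-1.79891429e+02, -8.84224627e-03,  1.53999405e+02]), 'ft_force': array([0.52023445, 0.60558329, 0.47688969]), 'wrist_torque': array([ 0.03994449,  0.04120394, -0.00783396]), 'finger_gap': 85.31137959639209}
scene {'fx': 356.1138722436933, 'fy': 356.1138722436933, 'cx': 257.55752495469216, 'cy': 187.23977231604914, 'k1': 0.018998886995411256, 'R': array([[ 0.74661692,  0.66524439,  0.00361623],
       [ 0.38519261, -0.42786454, -0.81765432],
       [-0.5423927 ,  0.61186749, -0.57569813]]), 't': array([-332.98674181, -173.60392033, 1242.96951019])}
top {'fx': 397.2326347948445, 'fy': 397.2326347948445, 'cx': 250.67102454460942, 'cy': 191.02055983813457, 'k1': -0.049694641465147855, 'R': array([[ 0.0030416 , -0.99976871,  0.02129046],
       [-0.99333749, -0.00547338, -0.11511157],
       [ 0.11520147, -0.02079848, -0.99312438]]), 't': array([ -67.33694691,  532.37918826, 1145.51090047])}
```

View pics/scene0.png

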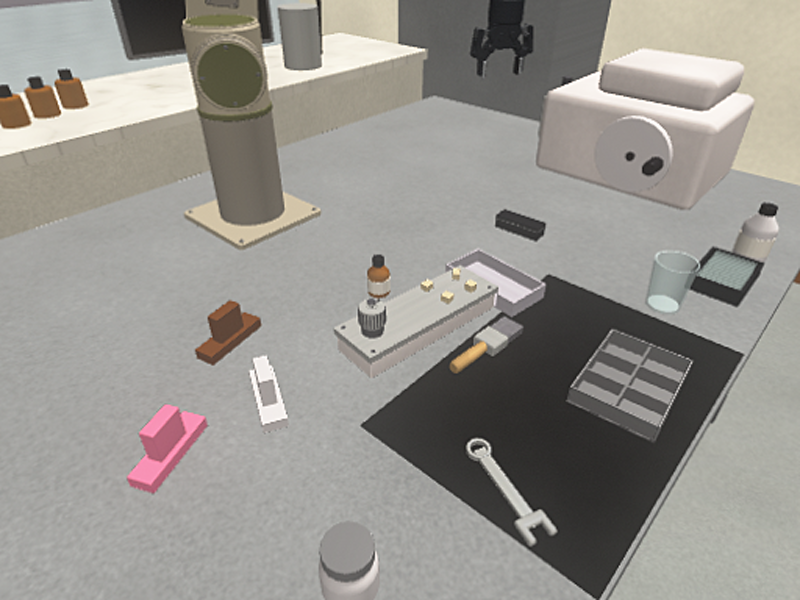

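View pics/top0.png

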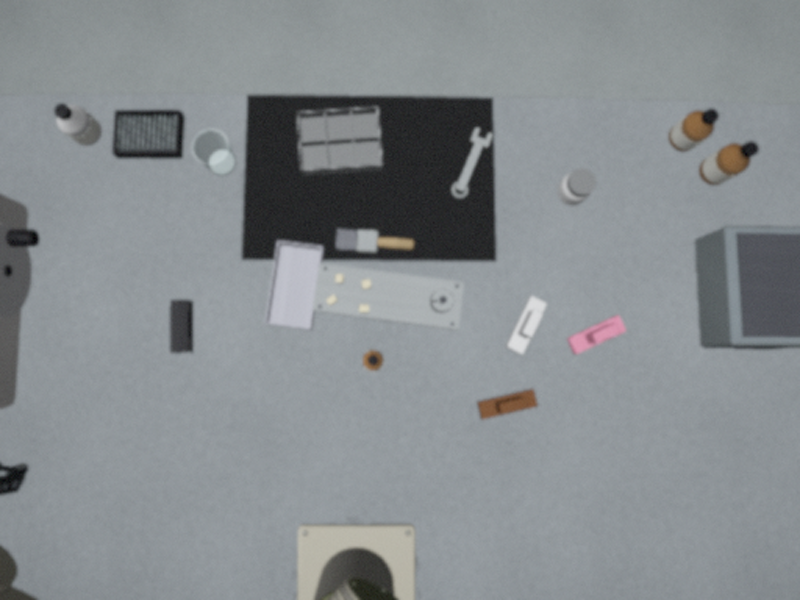

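The scene view shows the white scraper at about (267,392), with pink and brown look-alikes beside it. In the top view the bed runs along world +y from (462,300) to the trough at (297,285). The four chips are around (330–366, 278–308), the nut is at (442,299) and the scraper is at (527,325).

```bash
cat > h.py <<'E'
import numpy as np, cv2
from bench import status, viewer, r
def ray(s,u,v):
    K=np.array([[s["fx"],0,s["cx"]],[0,s["fy"],s["cy"]],[0,0,1]])
    d=np.array([(u-s["cx"])/s["fx"],(v-s["cy"])/s["fy"]]); p=d.copy()
    for _ in range(20): p=d/(1+s["k1"]*(p@p))
    R=np.array(s["R"]);t=np.array(s["t"])
    return -R.T@t, R.T@np.array([p[0],p[1],1])
def onplane(s,u,v,z):
    o,d=ray(s,u,v); return o+d*(z-o[2])/d[2]
def proj(s,X):
    c=np.array(s["R"])@np.array(X,float)+np.array(s["t"]); x=c[:2]/c[2]; x=x*(1+s["k1"]*(x@x))
    return x[0]*s["fx"]+s["cx"],x[1]*s["fy"]+s["cy"]
def two(s1,p1,s2,p2):
    o1,d1=ray(s1,*p1);o2,d2=ray(s2,*p2)
    A=np.stack([d1,-d2],1);k=np.linalg.lstsq(A,o2-o1,rcond=None)[0]
    a=o1+d1*k[0];b=o2+d2*k[1];return (a+b)/2,np.linalg.norm(a-b)
def crop(s,x0,y0,x1,y1,name,f):
    cv2.imwrite("pics/"+name,cv2.resize(s["img"][y0:y1,x0:x1,::-1],None,fx=f,fy=f,interpolation=cv2.INTER_CUBIC))
E
python3 - <<'E'
from h import *
T=viewer.snapshot("top");S=viewer.snapshot("scene")
np.save("T.npy",T,allow_pickle=True);np.save("S.npy",S,allow_pickle=True)
crop(T,165,145,365,245,"tc.png",4); crop(S,150,120,360,280,"sc.png",3.8)
hsv=cv2.cvtColor(T["img"],cv2.COLOR_RGB2HSV)
def blobs(m,s,box,z,mn=6):
    n,l,st,c=cv2.connectedComponentsWithStats(m.astype(np.uint8))
    for i in range(1,n):
        x,y=c[i]
        if st[i,4]>=mn and box[0]<x<box[2] and box[1]<y<box[3]:
            cn=np.argwhere(l==i)[:,::-1].astype(np.float32);rr=cv2.minAreaRect(cn)
            print(c[i].round(1),st[i],[np.round(v,1) for v in rr], onplane(s,x,y,z).round(1))
H,Sa,V=[hsv[...,i].astype(int) for i in range(3)]
print("white");blobs((V>205)&(Sa<25),T,(310,170,370,240),18)
print("chips");blobs((Sa>30)&(H>15)&(H<40)&(V>150),T,(190,165,260,220),52)
print("amber");blobs((Sa>80)&(H<18),T,(220,215,260,250),75)
h2=cv2.cvtColor(S["img"],cv2.COLOR_RGB2HSV);H,Sa,V=[h2[...,i].astype(int) for i in range(3)]
print("chips S");blobs((Sa>40)&(H>15)&(H<40)&(V>150),S,(250,160,330,200),52)
E
```

```text
white
[337.4 207.5] [326 191  23  35 264] [array([336.9, 207.7]), array([10.3, 34.4]), np.float64(26.6)] [ 485.7 -326.2   18. ]
chips
amber
[238.1 230.2] [233 225  11  11  80] [array([238., 230.]), array([10., 10.]), np.float64(90.0)] [416.3 -28.9  75. ]
chips S
[291.6 174.8] [289 172   6   7  31] [array([291.6, 174.9]), array([4.3, 6.7]), np.float64(11.3)] [526.5  46.7  52. ]
[272.8 181.9] [269 179   8   8  32] [array([272.5, 182.5]), array([7., 7.]), np.float64(90.0)] [510.5 -12.8  52. ]
[301. 182.] [298 179   7   8  29] [array([301.5, 182.3]), array([7.2, 5.6]), np.float64(68.2)] [565.3  35.9  52. ]
[285.7 189.3] [282 186   9   8  39] [array([285.7, 189.6]), array([7.3, 7. ]), np.float64(18.4)] [556.2 -16.8  52. ]
```

View pics/tc.png

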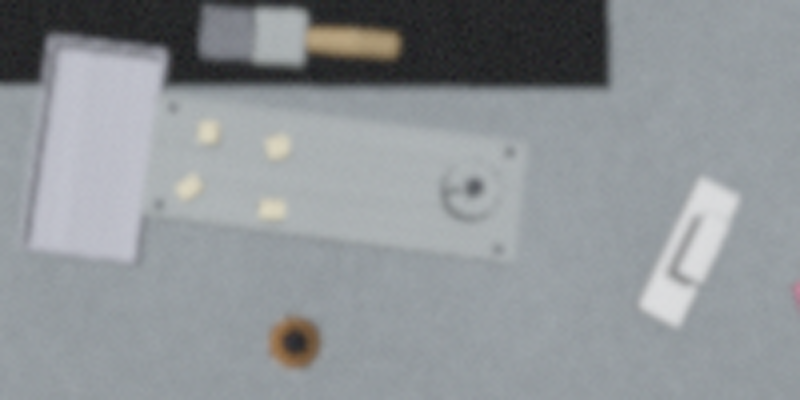

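View pics/sc.png

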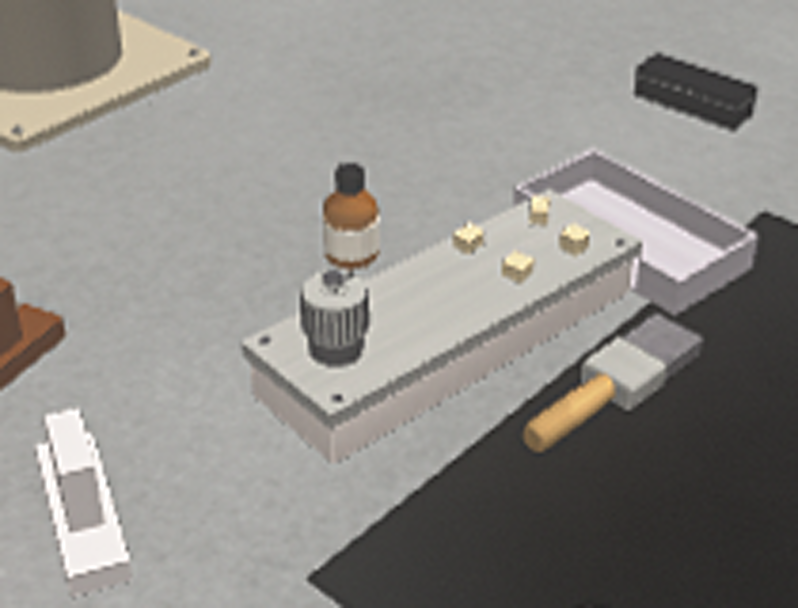

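The top crop shows the deck screws at about (172,107), (158,204), (510,152) and (498,249), the stud top at (474,187), and the scraper foot corners near (703,177), (741,194), (681,328) and (638,302). In the scene crop the nut has its stud on top and all four chips are on the deck.

```bash
python3 - <<'E'
from h import *
T=np.load("T.npy",allow_pickle=True).item();S=np.load("S.npy",allow_pickle=True).item()
print("cam",ray(T,0,0)[0])
tc=lambda x,y:((x+.5)/4-.5+165,(y+.5)/4-.5+145); sc=lambda x,y:((x+.5)/3.8-.5+150,(y+.5)/3.8-.5+120)
P=[onplane(T,*tc(*p),45)[:2] for p in [(172,107),(158,204),(510,152),(498,249)]]
Q=[onplane(S,*sc(*p),45)[:2] for p in [(620,242),(336,397),(264,341)]]
print("screws T",np.round(P,1)," S",np.round(Q,1))
ax=(P[0]+P[1]-P[2]-P[3]);yaw=np.degrees(np.arctan2(ax[1],ax[0]))-90
print("bed yaw",yaw,"span",np.linalg.norm(ax)/2, np.linalg.norm(P[0]-P[1]),np.linalg.norm(P[2]-P[3]))
print("edge deck -190 T",[onplane(T,*tc(*p),45)[:2].round(1) for p in [(527,145),(514,262)]])
print("bed near corners S",[onplane(S,*sc(*p),45)[:2].round(1) for p in [(333,414),(243,348),(640,252)]])
p,e=two(T,tc(474,187),S,sc(333,277));print("stud top",p,e,onplane(T,*tc(474,187),101))
print("scraper foot T",[onplane(T,*tc(*p),18).round(1)[:2] for p in [(703,177),(741,194),(681,328),(638,302)]])
print("foot S",[onplane(S,*sc(*p),18).round(1)[:2] for p in [(48,412),(75,410),(129,563),(70,580),(38,445)]])
# white mask, float contour of scraper T
g=cv2.cvtColor(T["img"],cv2.COLOR_RGB2GRAY); m=(g>182).astype(np.uint8)
n,l,st,c=cv2.connectedComponentsWithStats(m); i=l[207,337] or l[200,341]
rr=cv2.minAreaRect(np.argwhere(l==i)[:,::-1].astype(np.float32)); print(rr)
b=cv2.boxPoints(rr);print("T box",[onplane(T,*q,18).round(1)[:2] for q in b], onplane(T,*rr[0],18))
# chips T
hs=cv2.cvtColor(T["img"],cv2.COLOR_RGB2LAB)[...,2].astype(int);print(hs[160:200,205:240].max(),np.median(hs[160:200,205:270]))
m=(hs>np.median(hs[160:200,205:270])+10).astype(np.uint8);n,l,st,c=cv2.connectedComponentsWithStats(m)
for i in range(1,n):
    if 200<c[i][0]<250 and 165<c[i][1]<205: print("chip",c[i].round(1),st[i,4],onplane(T,*c[i],54).round(1))
E
```

```text
cam [ 397.0724776   -40.58256828 1200.35144449]
screws T [[ 588.6   62. ]
 [ 516.8   71.1]
 [ 556.6 -186.8]
 [ 485.1 -177.3]]  S [[ 586.4   60.3]
 [ 553.8 -187.2]
 [ 483.3 -179.3]]
bed yaw -7.295391477222466 span 250.63842190230994 72.31504452933525 72.20419920577072
edge deck -190 T [array([ 561.9, -199.4]), array([ 475.6, -189. ])]
bed near corners S [array([ 563. , -199.2]), array([ 478.7, -192.8]), array([603.5,  59.4])]
stud top [ 523.42167544 -154.99102987  100.78445825] 2.014903993080563 [ 524.09931439 -154.24664162  101.        ]
scraper foot T [array([ 542.2, -336.4]), array([ 529.5, -365.1]), array([ 428.5, -317.3]), array([ 447.8, -285.2])]
foot S [array([ 409.9, -293.3]), array([ 420.7, -281.2]), array([ 543.2, -337.2]), array([ 529.2, -365.6]), array([ 429.8, -314.8])]
((336.8999938964844, 207.70001220703125), (12.074766159057617, 36.224300384521484), 26.56505012512207)
T box [array([ 444.6, -283. ]), array([ 542.5, -334. ]), array([ 526.2, -366.6]), array([ 428.6, -315.3])] [ 485.21516044 -324.56494276   18.        ]
140 126.0
chip [216.8 177.5] 13 [569.   34.1  54. ]
chip [234.2 181.4] 16 [558.1 -16.7  54. ]
chip [212.2 191.5] 13 [527.9  47.2  54. ]
chip [232.5 197. ] 12 [512.3 -12.   54. ]
```

Both views agree to about 2 mm. The bed origin is near (543,-6) with yaw -7.3°, the nut is at (524,-155), and the scraper is at (486.5,-325.5) with its long axis at -27.5°. Now I'll move over the scraper.

```bash
cat >> h.py <<'E'
from scipy.spatial.transform import Rotation as Ro
def go(x,y,z,yaw):
    s=status.sense(); R=Ro.from_euler("xyz",s["tcp_rot"],degrees=True)
    d=R.inv().apply(np.array([x,y,z])-s["tool_pos"])/1000
    dy=(s["tcp_rot"][2]-yaw+180)%360-180
    print("t",round(s["time"],2),"pos",s["tool_pos"].round(1),"rot",s["tcp_rot"].round(2),"slide",d.round(4),"twist",round(np.radians(dy),4),"F",s["ft_force"].round(1),"gap",round(s["finger_gap"],1),"j",s["joint_pos"].round(0))
E
M='{"slide":[[-0.029,-0.034,0],[-0.029,-0.034,0],[-0.029,-0.034,0],[-0.029,-0.034,0],[-0.029,-0.034,0],[-0.029,-0.034,0],[-0.029,-0.034,0],[-0.029,-0.034,0]],"twist":[0,0,0,0,0,0,0,0]}'
echo skip
```

```text
skip
```

```bash
python3 -m crank '{"slide":[[-0.029,-0.034,0],[-0.029,-0.034,0],[-0.029,-0.034,0],[-0.029,-0.034,0],[-0.029,-0.034,0],[-0.029,-0.034,0],[-0.029,-0.034,0],[-0.029,-0.034,0]],"twist":[0,0,0,0,0,0,0,0]}' 0 40
python3 -c "
from h import *
go(486.5,-325.5,130,152.5)"
```

```text
time: 1.0
tool_pos: [352.3, 191.5, 231.3]
tcp_rot: [180.0, 0.0, 154.0]
ft_force: [1.3, 0.1, -0.1]
finger_gap: 85.6
t 1.0 pos [352.3 191.5 231.3] rot [1.7998e+02 2.0000e-02 1.5403e+02] slide [-0.347  -0.406   0.1013] twist 0.0267 F [ 1.3  0.1 -0.1] gap 85.6 j [ 21. -25. 115.  -0.  91. -43.]
```

```bash
python3 -m crank '{"slide":[[-0.029,-0.034,0],[-0.029,-0.034,0],[-0.029,-0.034,0],[-0.029,-0.034,0],[-0.029,-0.034,0],[-0.029,-0.034,0],[-0.029,-0.034,0],[-0.029,-0.034,0]],"twist":[0,0,0,0,0,0,0,0]}'
python3 -m crank '{"slide":[[-0.029,-0.034,0],[-0.029,-0.034,0],[-0.029,-0.034,0.02],[-0.029,-0.034,0.04],[0,0,0.04],[0,0,0]],"twist":[0,0,0,0,0.0267,0]}'
python3 - <<'E'
from h import *
go(486.5,-325.5,130,152.5)
S=viewer.snapshot("scene");T=viewer.snapshot("top")
crop(S,110,140,260,300,"s1.png",3.7);crop(T,290,170,390,250,"t1.png",6)
E
```

```text
time: 1.8
tool_pos: [441.6, -155.0, 231.3]
tcp_rot: [180.0, 0.0, 154.0]
ft_force: [-0.3, -0.1, -0.3]
finger_gap: 85.4
time: 2.4
tool_pos: [480.4, -317.0, 130.7]
tcp_rot: [179.9, -0.7, 152.3]
ft_force: [-1.2, 1.1, -1.2]
finger_gap: 85.4
t 2.4 pos [ 480.4 -317.   130.7] rot [179.86  -0.69 152.35] slide [-0.0093 -0.0047  0.0006] twist -0.0027 F [-1.2  1.1 -1.2] gap 85.4 j [ -39.    8.   95.    0.   77. -101.]
```

View pics/s1.png

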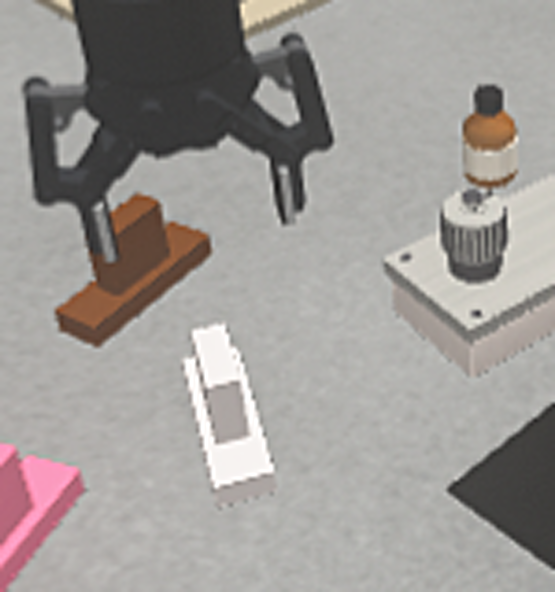

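```bash
python3 -m crank '{"slide":[[-0.009,-0.005,0],[0,0,0.04],[0,0,0],[0,0,0]],"twist":[0,0,0,0]}'
python3 - <<'E'
from h import *
go(486.5,-325.5,24,152.5)
S=viewer.snapshot("scene")
crop(S,110,140,260,300,"s2.png",3.7)
E
```

```text
time: 2.9
tool_pos: [490.6, -327.5, 99.6]
tcp_rot: [-180.0, 0.0, 152.5]
ft_force: [-1.0, 0.2, 0.5]
finger_gap: 85.3
t 2.9 pos [ 490.6 -327.5   99.6] rot [-1.7999e+02  4.0000e-02  1.5252e+02] slide [ 0.0046 -0.0001  0.0756] twist 0.0004 F [-1.   0.2  0.5] gap 85.3 j [ -39.   12.   95.   -0.   74. -101.]
```

View pics/s2.png

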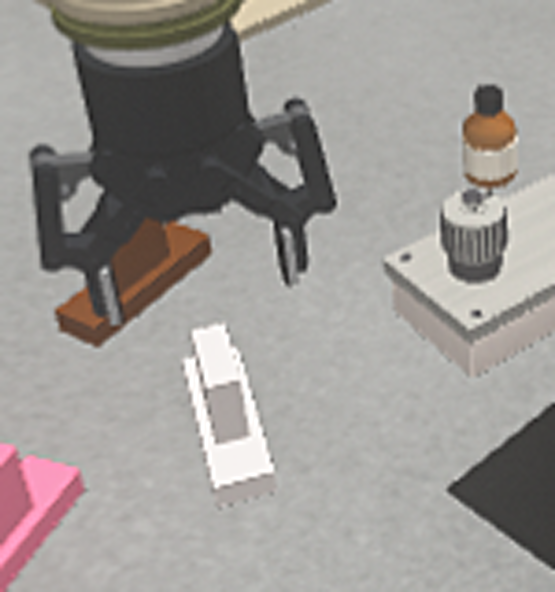

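The gripper is above the scraper and its jaws are across the rib. I'll correct +4.6 mm along tool x, partly close and go down.

```bash
python3 -m crank '{"slide":[[0.0046,0,0],[0,0,0.025],[0,0,0.025],[0,0,0.025],[0,0,0],[0,0,0]],"twist":[0,0,0,0,0,0]}' 0.35
python3 - <<'E'
from h import *
go(486.5,-325.5,24,152.5)
S=viewer.snapshot("scene")
crop(S,110,140,260,300,"s3.png",3.7)
T=viewer.snapshot("top");crop(T,290,170,390,250,"t3.png",6)
E
```

```text
time: 3.55
tool_pos: [486.2, -325.6, 24.2]
tcp_rot: [-180.0, 0.0, 152.5]
ft_force: [-0.2, -0.3, 0.1]
finger_gap: 55.7
t 3.55 pos [ 486.2 -325.6   24.2] rot [-1.7999e+02  3.0000e-02  1.5248e+02] slide [-0.0002  0.0002  0.0002] twist -0.0004 F [-0.2 -0.3  0.1] gap 55.7 j [ -39.   16.   98.   -0.   66. -101.]
```

View pics/s3.png

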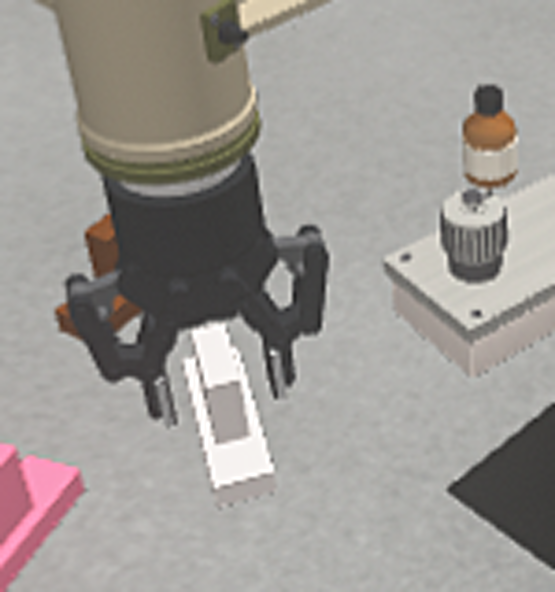

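```bash
python3 - <<'E'
from h import *
S=np.load("S.npy",allow_pickle=True).item();T=np.load("T.npy",allow_pickle=True).item()
print("rib top",onplane(S,110+217/3.7,140+357/3.7,64))
tc=lambda x,y:((x+.5)/4-.5+165,(y+.5)/4-.5+145)
print("rib top T corners",[onplane(T,*tc(*p),64).round(1) for p in [(705,215),(727,222),(698,285),(672,272)]])
u,v=proj(S,[486.5,-325.5,24]);print((u-110)*3.7,(v-140)*3.7)
E
```

```text
rib top [ 489.33262769 -326.60705624   64.        ]
rib top T corners [array([ 508.9, -325.7,   64. ]), array([ 503.9, -341.7,   64. ]), array([ 458.2, -319.5,   64. ]), array([ 467.5, -300.8,   64. ])]
225.1650721232075 404.67415728591936
```

Rib top measures (489,-327) in the scene view and (485,-322) in the top view, so the target is good. Closing.

```bash
python3 -m crank '{"slide":[[0,0,0],[0,0,0],[0,0,0],[0,0,0],[0,0,0],[0,0,0]],"twist":[0,0,0,0,0,0]}' 1 60
python3 -c "
from h import *
go(486.5,-325.5,24,152.5)"
python3 -m crank '{"slide":[[0,0,-0.015],[0,0,0],[0,0,0]],"twist":[0,0,0]}'
python3 - <<'E'
from h import *
go(486.5,-325.5,24,152.5)
S=viewer.snapshot("scene")
crop(S,110,140,260,300,"s4.png",3.7)
E
```

```text
time: 4.25
tool_pos: [486.7, -326.0, 24.2]
tcp_rot: [-180.0, 0.1, 152.5]
ft_force: [-0.3, 0.5, 6.8]
finger_gap: 19.4
t 4.25 pos [ 486.7 -326.    24.2] rot [-1.7998e+02  1.1000e-01  1.5247e+02] slide [0.0005 0.0003 0.0002] twist -0.0004 F [-0.3  0.5  6.8] gap 19.4 j [ -39.   16.   98.   -0.   66. -101.]
time: 4.55
tool_pos: [486.3, -325.7, 38.7]
tcp_rot: [-180.0, 0.1, 152.5]
ft_force: [0.1, 0.4, -1.3]
finger_gap: 19.3
t 4.55 pos [ 486.3 -325.7   38.7] rot [-1.7998e+02  7.0000e-02  1.5247e+02] slide [-0.      0.0003  0.0147] twist -0.0005 F [ 0.1  0.4 -1.3] gap 19.3 j [ -39.   15.   98.   -0.   67. -101.]
```

View pics/s4.png

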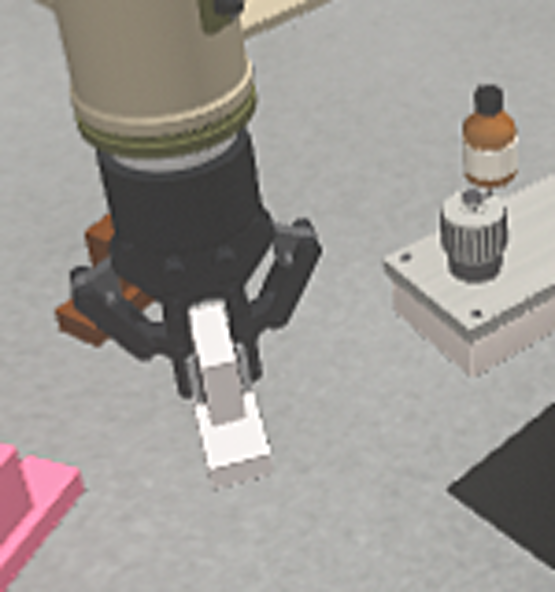

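The scraper is held level, with a gap of 19.3 mm and its weight showing on the wrist. I'll lift it clear and carry it to bed (0,-60).

```bash
python3 -m crank '{"slide":[[0,0,-0.04],[0,0,-0.04],[0,0,-0.04],[0,0,-0.03],[0,0,0],[0,0,0]],"twist":[0,0,0,0,0,0]}'
python3 -c "
from h import *
go(535.4,-65.7,190,172.7)"
```

```text
time: 5.2
tool_pos: [486.1, -325.6, 188.1]
tcp_rot: [-180.0, 0.1, 152.5]
ft_force: [-0.1, -0.3, -2.1]
finger_gap: 19.4
t 5.2 pos [ 486.1 -325.6  188.1] rot [-1.7999e+02  5.0000e-02  1.5247e+02] slide [ 0.0764  0.2532 -0.002 ] twist -0.3531 F [-0.1 -0.3 -2.1] gap 19.4 j [ -39.    6.   91.   -0.   83. -101.]
```

```bash
python3 -m crank '{"slide":[[0.0095,0.0316,0],[0.0095,0.0316,0],[0.0095,0.0316,0],[0.0095,0.0316,0],[0.0095,0.0316,0],[0.0095,0.0316,0],[0.0095,0.0316,0],[0.0095,0.0316,0]],"twist":[0,0,0,0,0,0,0,0]}'
python3 -m crank '{"slide":[[0,0,0],[0,0,0],[0,0,0],[0,0,0],[0,0,0],[0,0,0]],"twist":[-0.088,-0.088,-0.088,-0.088,0,0]}'
python3 - <<'E'
from h import *
go(535.4,-65.7,71,172.7)
S=viewer.snapshot("scene")
crop(S,180,60,360,260,"s5.png",3)
T=viewer.snapshot("top");crop(T,165,145,365,245,"t5.png",4)
E
```

```text
time: 6.0
tool_pos: [534.0, -64.5, 185.1]
tcp_rot: [-179.9, -0.2, 152.5]
ft_force: [0.3, -1.1, -1.4]
finger_gap: 19.5
time: 6.6
tool_pos: [534.4, -65.9, 186.1]
tcp_rot: [180.0, -0.2, 172.5]
ft_force: [-0.5, -0.2, -1.7]
finger_gap: 19.3
t 6.6 pos [534.4 -65.9 186.1] rot [179.99  -0.18 172.49] slide [-0.0013  0.0003  0.1151] twist -0.0037 F [-0.5 -0.2 -1.7] gap 19.3 j [-12.  -0.  98.  -0.  82. -95.]
```

View pics/s5.png

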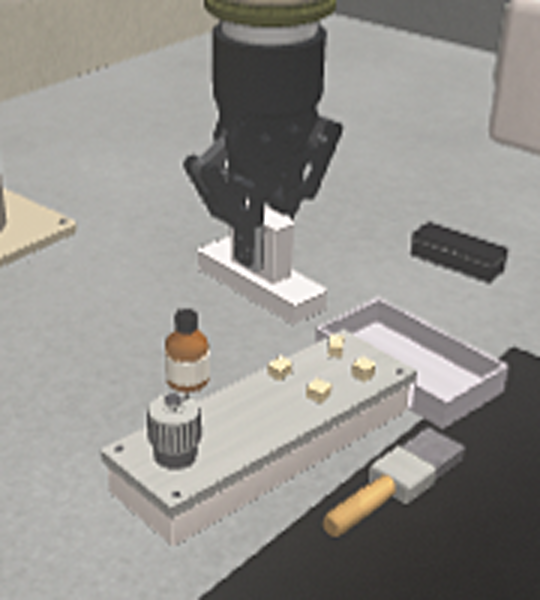

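View pics/t5.png

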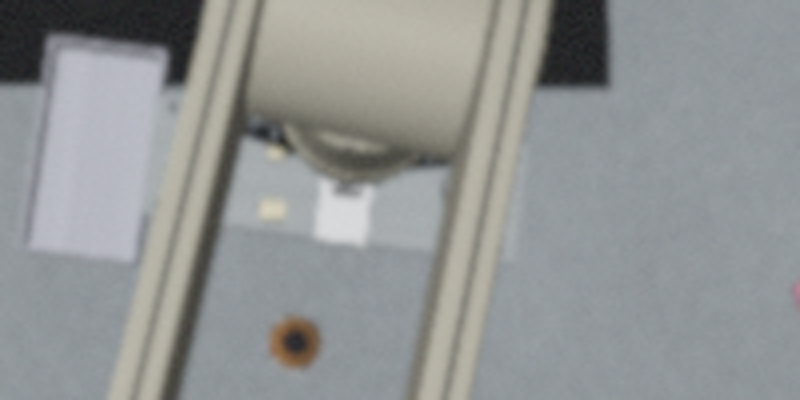

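The scraper is above the deck with its wide faces across the bed, behind all four chips. Lowering it.

```bash
python3 -m crank '{"slide":[[0,0,0.04],[0,0,0.04],[0,0,0.028],[0,0,0],[0,0,0]],"twist":[0,0,-0.003,0,0]}'
python3 - <<'E'
from h import *
go(535.4,-65.7,71,172.7)
S=viewer.snapshot("scene")
crop(S,180,60,360,260,"s6.png",3)
E
```

```text
time: 7.2
tool_pos: [535.1, -66.1, 80.1]
tcp_rot: [180.0, -0.1, 172.8]
ft_force: [0.0, -0.3, -0.0]
finger_gap: 19.3
t 7.2 pos [535.1 -66.1  80.1] rot [ 1.7999e+02 -7.0000e-02  1.7276e+02] slide [-0.0002  0.0004  0.0091] twist 0.0011 F [ 0.  -0.3 -0. ] gap 19.3 j [-12.   5. 104.  -0.  71. -95.]
```

View pics/s6.png

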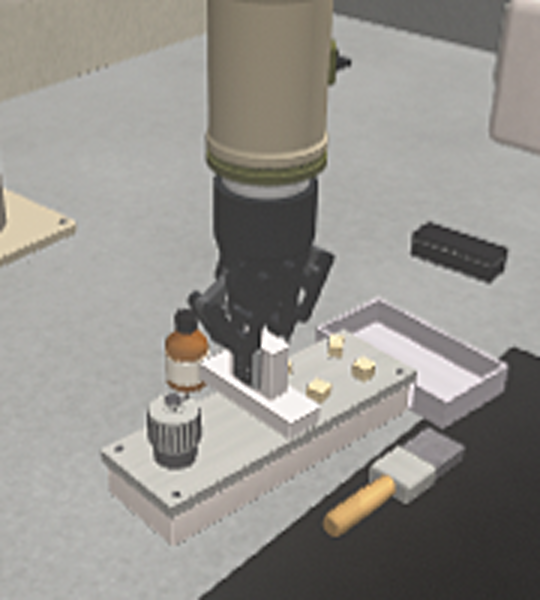

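```bash
python3 -m crank '{"slide":[[0,0,0.009],[0,0,0],[0,0.01,0],[0,0.01,0],[0,0.01,0],[0,0.01,0],[0,0.01,0],[0,0,0]],"twist":[0,0,0,0,0,0,0,0]}'
python3 - <<'E'
from h import *
go(535.4,-65.7,71,172.7)
S=viewer.snapshot("scene")
crop(S,180,60,360,260,"s7.png",3)
E
```

```text
time: 8.05
tool_pos: [541.8, -14.9, 70.9]
tcp_rot: [180.0, -0.0, 172.9]
ft_force: [0.0, 0.1, -0.9]
finger_gap: 19.2
t 8.05 pos [541.8 -14.9  70.9] rot [179.98  -0.   172.9 ] slide [ 0.     -0.0512 -0.0001] twist 0.0035 F [ 0.   0.1 -0.9] gap 19.2 j [ -7.   6. 104.   0.  70. -90.]
```

View pics/s7.png

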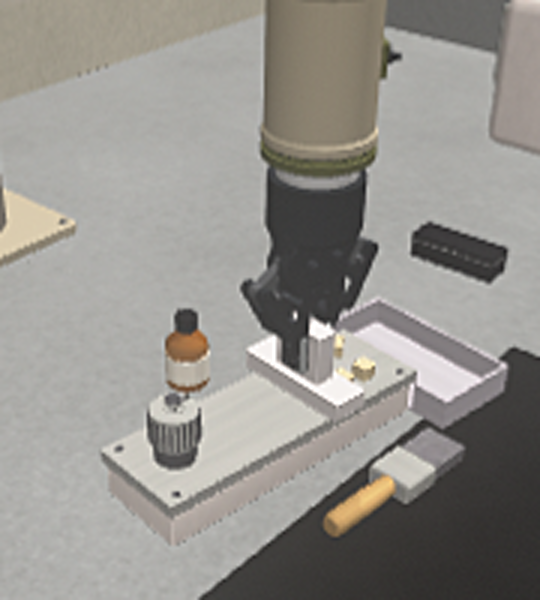

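Sweeping well with nothing left behind. I'll carry on past the deck edge.

```bash
python3 -m crank '{"slide":[[0,0.01,0],[0,0.01,0],[0,0.01,0],[0,0.01,0],[0,0.01,0],[0,0.01,0],[0,0.01,0],[0,0,0]],"twist":[0,0,0,0,0,0,0,0]}'
python3 - <<'E'
from h import *
go(535.4,-65.7,71,172.7)
S=viewer.snapshot("scene")
crop(S,180,60,360,260,"s8.png",3)
E
python3 -m crank '{"slide":[[0,0.008,0],[0,0.008,0],[0,0.007,0],[0,0,0],[0,0,0]],"twist":[0,0,0,0,0]}'
python3 - <<'E'
from h import *
go(535.4,-65.7,71,172.7)
S=viewer.snapshot("scene")
crop(S,180,60,360,260,"s9.png",3)
E
```

```text
time: 8.9
tool_pos: [550.5, 54.4, 71.0]
tcp_rot: [180.0, 0.0, 172.9]
ft_force: [-0.8, -0.3, -0.6]
finger_gap: 19.1
t 8.9 pos [550.5  54.4  71. ] rot [179.98   0.   172.89] slide [ 2.00e-04 -1.21e-01 -1.00e-04] twist 0.0032 F [-0.8 -0.3 -0.6] gap 19.1 j [  0.   8. 102.   0.  70. -83.]
time: 9.45
tool_pos: [553.3, 75.9, 70.9]
tcp_rot: [-180.0, -0.0, 172.8]
ft_force: [-0.8, -0.8, -1.3]
finger_gap: 19.0
t 9.45 pos [553.3  75.9  70.9] rot [-179.99   -0.    172.84] slide [ 1.000e-04 -1.427e-01 -1.000e-04] twist 0.0024 F [-0.8 -0.8 -1.3] gap 19.0 j [  3.   9. 101.  -0.  70. -80.]
```

View pics/s8.png

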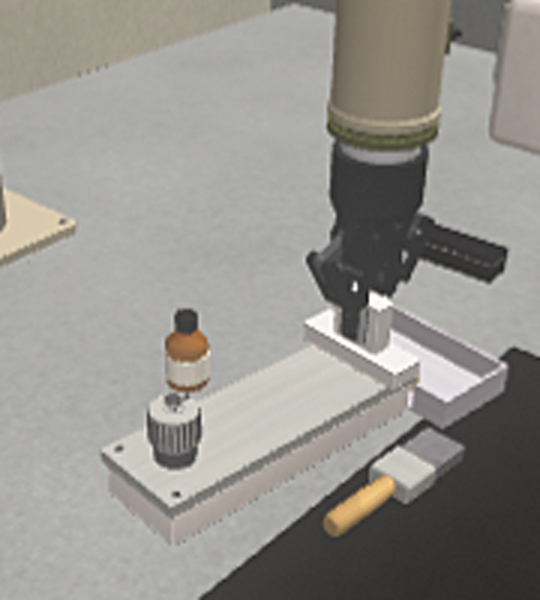

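View pics/s9.png

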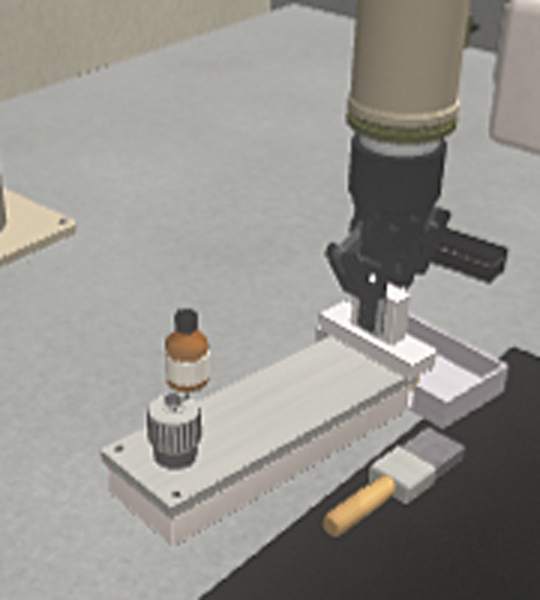

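The scraper front face is about 15 mm past the deck edge. A faint tan speck at (413,384) may be a chip in the trough. I'll push slightly more, then lift and look.

```bash
python3 -m crank '{"slide":[[0,0.006,0],[0,0.006,0],[0,0,0],[0,0,-0.03],[0,0,-0.04],[0,0,-0.04],[0,0,0],[0,0,0]],"twist":[0,0,0,0,0,0,0,0]}'
python3 -m crank '{"slide":[[0,-0.04,0],[0,-0.04,0],[0,-0.04,0],[0,-0.04,0],[0,0,0],[0,0,0]],"twist":[0,0,0,0,0,0]}'
python3 - <<'E'
from h import *
go(486.2,-325.6,190,152.5)
S=viewer.snapshot("scene")
crop(S,180,60,360,260,"s10.png",3)
T=viewer.snapshot("top");crop(T,165,145,365,245,"t10.png",4)
E
```

```text
time: 10.3
tool_pos: [555.8, 87.7, 182.4]
tcp_rot: [180.0, 0.2, 172.8]
ft_force: [-1.3, -0.5, -2.4]
finger_gap: 19.6
time: 10.9
tool_pos: [533.6, -71.5, 179.0]
tcp_rot: [180.0, -0.2, 172.7]
ft_force: [-0.6, 0.5, -1.2]
finger_gap: 19.5
t 10.9 pos [533.6 -71.5 179. ] rot [179.96  -0.18 172.68] slide [ 0.0147 -0.258  -0.0111] twist 0.3522 F [-0.6  0.5 -1.2] gap 19.5 j [-13.  -0.  99.   0.  82. -96.]
```

View pics/s10.png

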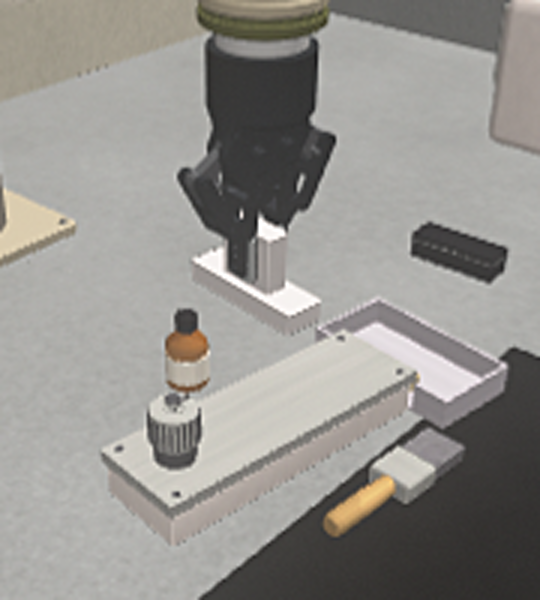

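View pics/t10.png

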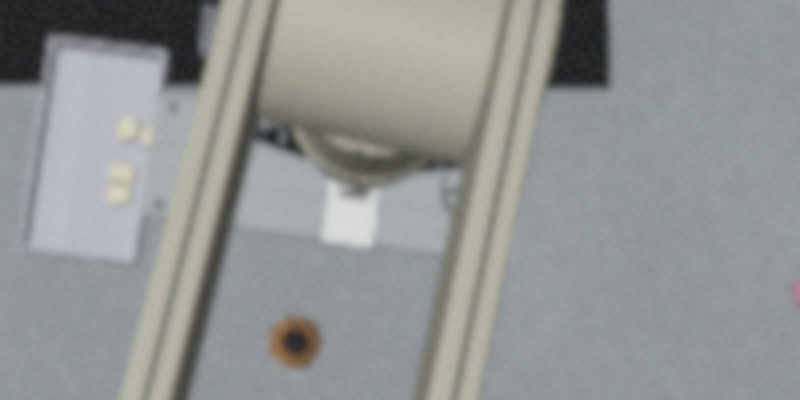

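```bash
python3 - <<'E'
from h import *
S=viewer.snapshot("scene");T=viewer.snapshot("top")
crop(S,290,140,360,210,"s11.png",8);crop(T,165,145,225,215,"t11.png",8)
tc=lambda x,y:((x+.5)/4-.5+165,(y+.5)/4-.5+145)
ps=((416+.5)/3-.5+180,(378+.5)/3-.5+60)
for q in [(147,135),(130,130),(120,173),(118,192)]: 
    X=onplane(T,*tc(*q),11);d=X[:2]-[543,-6.2];a=np.radians(-7.3)
    print("bed xy",d@[np.cos(a),np.sin(a)],d@[-np.sin(a),np.cos(a)], two(T,tc(*q),S,ps))
E
```

```text
bed xy 18.020907694266086 92.79401191491925 (array([578.39464068,  87.89077436,  18.43482741]), np.float64(16.78827832012848))
bed xy 20.0935974717072 106.06201062617946 (array([578.51482771,  98.05032013,  13.79980174]), np.float64(6.244483957341422))
bed xy -13.28381599820602 108.74927028514661 (array([557.09442234, 113.87494535,  -5.44137117]), np.float64(28.108914173141667))
bed xy -27.72312728724578 108.13439980350356 (array([547.80148955, 119.24024578, -12.85989121]), np.float64(39.04368982867852))
```

View pics/s11.png

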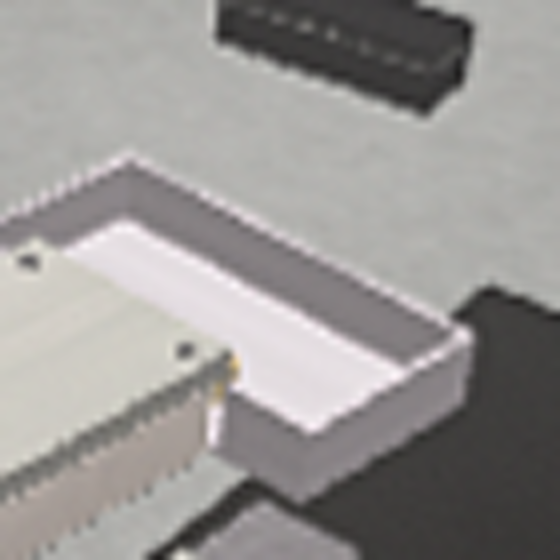

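View pics/t11.png

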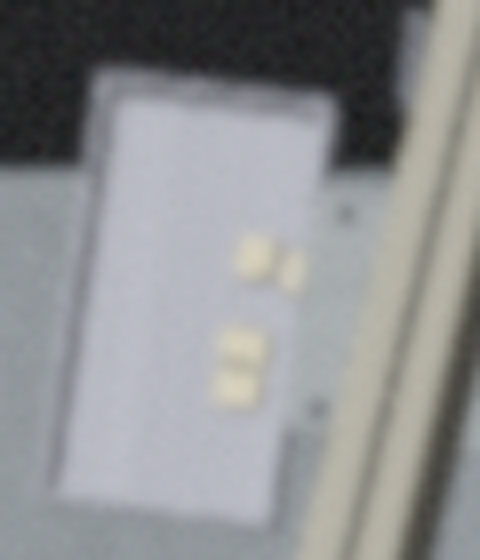

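All four chips lie low in the trough and the deck is clear. Returning the scraper to its spot.

```bash
python3 -m crank '{"slide":[[0.0018,-0.0322,0],[0.0018,-0.0322,0],[0.0018,-0.0322,0],[0.0018,-0.0322,0],[0.0018,-0.0322,0],[0.0018,-0.0322,0],[0.0018,-0.0322,0],[0.0018,-0.0322,0]],"twist":[0,0,0,0,0,0,0,0]}'
python3 -m crank '{"slide":[[0,0,0],[0,0,0],[0,0,0.03],[0,0,0.03],[0,0,0],[0,0,0]],"twist":[0.088,0.088,0.088,0.088,0,0]}'
python3 - <<'E'
from h import *
go(486.2,-325.6,26,152.5)
E
```

```text
time: 11.9
tool_pos: [488.6, -325.0, 180.8]
tcp_rot: [180.0, 0.0, 172.9]
ft_force: [-0.3, 0.8, -1.9]
finger_gap: 19.6
time: 12.5
tool_pos: [488.3, -323.8, 120.7]
tcp_rot: [180.0, -0.1, 152.9]
ft_force: [-0.1, 0.3, -0.4]
finger_gap: 19.5
t 12.5 pos [ 488.3 -323.8  120.7] rot [ 1.7998e+02 -1.0000e-01  1.5286e+02] slide [ 0.0008 -0.0026  0.0947] twist 0.0064 F [-0.1  0.3 -0.4] gap 19.5 j [ -39.   10.   94.    0.   76. -101.]
```

```bash
python3 -m crank '{"slide":[[0,-0.002,0.035],[0,0,0.035],[0,0,0.022],[0,0,0],[0,0,0]],"twist":[0,0,0,0,0]}'
python3 - <<'E'
from h import *
go(486.2,-325.6,24.2,152.5)
E
python3 -m crank '{"slide":[[0,0,0.002],[0,0,0.0012],[0,0,0],[0,0,0]],"twist":[0,0,0,0]}'
python3 - <<'E'
from h import *
go(486.2,-325.6,24.2,152.5)
E
```

```text
time: 13.0
tool_pos: [488.5, -327.2, 31.0]
tcp_rot: [-180.0, 0.1, 152.7]
ft_force: [-0.6, -0.7, -0.5]
finger_gap: 19.2
t 13.0 pos [ 488.5 -327.2   31. ] rot [-1.7998e+02  1.2000e-01  1.5274e+02] slide [0.0028 0.0004 0.0068] twist 0.0041 F [-0.6 -0.7 -0.5] gap 19.2 j [ -39.   16.   97.   -0.   66. -102.]
time: 13.4
tool_pos: [487.7, -326.9, 26.5]
tcp_rot: [-180.0, 0.1, 152.7]
ft_force: [-0.4, -0.3, -1.7]
finger_gap: 19.4
t 13.4 pos [ 487.7 -326.9   26.5] rot [-1.7999e+02  6.0000e-02  1.5265e+02] slide [0.0019 0.0005 0.0023] twist 0.0026 F [-0.4 -0.3 -1.7] gap 19.4 j [ -39.   16.   98.    0.   66. -101.]
```

```bash
python3 -m crank '{"slide":[[0,0,0.001],[0,0,0.0012],[0,0,0],[0,0,0]],"twist":[0,0,0,0]}'
python3 -m crank '{"slide":[[0,0,0],[0,0,0],[0,0,0],[0,0,0],[0,0,0]],"twist":[0,0,0,0,0]}' 0.35
python3 - <<'E'
from h import *
go(486.2,-325.6,24.2,152.5)
S=viewer.snapshot("scene")
crop(S,110,140,260,300,"s12.png",3.7)
E
```

```text
time: 13.8
tool_pos: [487.5, -326.8, 24.2]
tcp_rot: [-180.0, 0.0, 152.6]
ft_force: [-3.1, 1.1, 5.9]
finger_gap: 19.4
time: 14.3
tool_pos: [487.3, -326.6, 23.4]
tcp_rot: [180.0, -0.0, 152.6]
ft_force: [0.3, -0.9, -1.1]
finger_gap: 55.5
t 14.3 pos [ 487.3 -326.6   23.4] rot [ 1.8000e+02 -1.0000e-02  1.5264e+02] slide [ 0.0014  0.0004 -0.0008] twist 0.0024 F [ 0.3 -0.9 -1.1] gap 55.5 j [ -39.   17.   98.    0.   66. -101.]
```

View pics/s12.png

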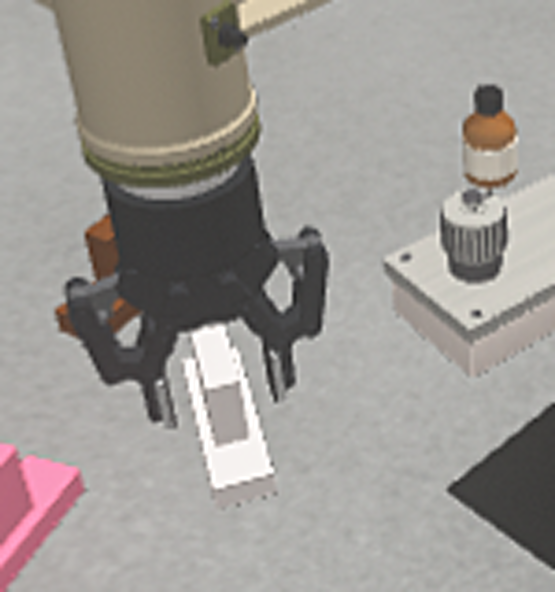

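The scraper stands on the bench. I'll lift off and go to the nut.

```bash
python3 -m crank '{"slide":[[0,0,-0.04],[0,0,-0.04],[0,0,-0.04],[0,0,-0.03],[0,0,0],[0,0,0]],"twist":[0,0,0,0,0,0]}' 
python3 - <<'E'
from h import *
go(524,-154.6,170,172)
E
```

```text
time: 14.95
tool_pos: [487.8, -327.0, 174.5]
tcp_rot: [-180.0, 0.1, 152.6]
ft_force: [0.2, -0.2, -0.7]
finger_gap: 55.5
t 14.95 pos [ 487.8 -327.   174.5] rot [-1.7997e+02  1.2000e-01  1.5264e+02] slide [0.0471 0.1698 0.0043] twist -0.3379 F [ 0.2 -0.2 -0.7] gap 55.5 j [ -39.    7.   91.   -0.   81. -101.]
```

```bash
python3 -m crank '{"slide":[[0.0078,0.0283,0],[0.0078,0.0283,0],[0.0078,0.0283,0],[0.0078,0.0283,0],[0.0078,0.0283,0],[0.0078,0.0283,0],[0,0,0]],"twist":[0,0,0,0,0,0,0]}' 0.2
python3 -m crank '{"slide":[[0,0,0],[0,0,0],[0,0,0],[0,0,0],[0,0,0],[0,0,0]],"twist":[-0.085,-0.085,-0.085,-0.085,0,0]}'
python3 - <<'E'
from h import *
go(524,-154.6,59,172)
S=viewer.snapshot("scene")
crop(S,110,90,300,240,"s13.png",4)
T=viewer.snapshot("top");crop(T,165,145,365,245,"t13.png",4)
E
```

```text
time: 15.65
tool_pos: [523.2, -150.7, 171.2]
tcp_rot: [180.0, -0.2, 152.8]
ft_force: [-0.0, 0.2, -0.3]
finger_gap: 68.3
time: 16.25
tool_pos: [523.1, -154.5, 172.3]
tcp_rot: [180.0, -0.1, 172.0]
ft_force: [-0.1, 0.3, 0.9]
finger_gap: 68.3
t 16.25 pos [ 523.1 -154.5  172.3] rot [ 1.7998e+02 -1.1000e-01  1.7196e+02] slide [-0.0012 -0.      0.1133] twist -0.0007 F [-0.1  0.3  0.9] gap 68.3 j [ -22.    1.   98.   -0.   81. -104.]
```

View pics/s13.png

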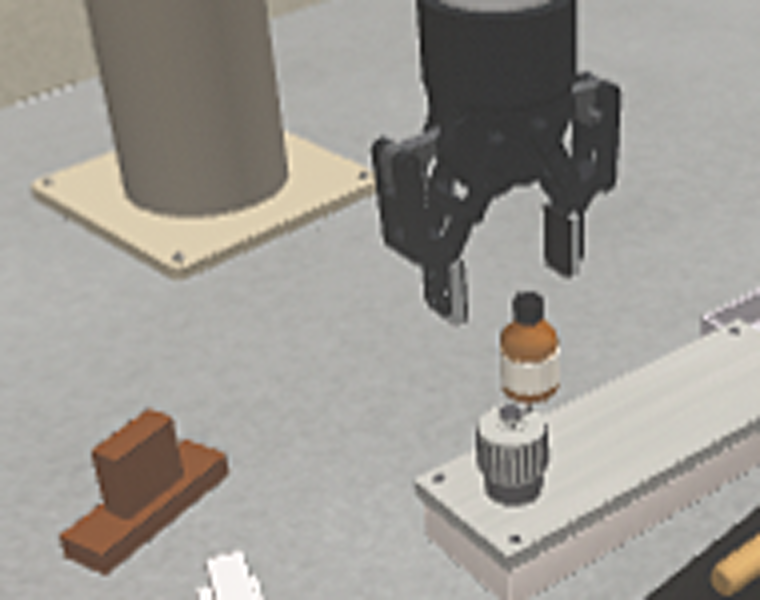

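View pics/t13.png

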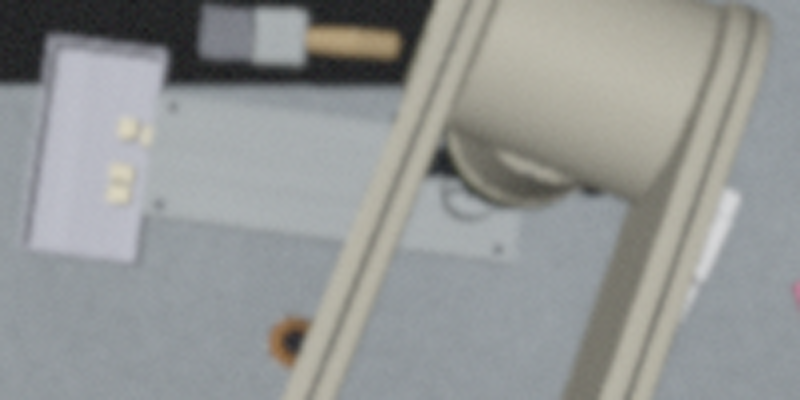

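Deck is clear, chips still in the trough and the gripper is above the nut. Going down around it.

```bash
python3 -m crank '{"slide":[[-0.001,0,0.035],[0,0,0.035],[0,0,0.02],[0,0,0],[0,0,0]],"twist":[0,0,0,0,0]}'
python3 - <<'E'
from h import *
go(524,-154.6,59,172)
S=viewer.snapshot("scene")
crop(S,170,120,290,240,"s14.png",5)
T=np.load("T.npy",allow_pickle=True).item()
c=proj(T,[524,-154.6,92.5]);tc=lambda x,y:((x+.5)/4-.5+165,(y+.5)/4-.5+145)
print((c[0]-165)*4,(c[1]-145)*4)
a=onplane(T,*tc(448,189),92.5);d=a[:2]-[524,-154.6];print(d,np.degrees(np.arctan2(d[1],d[0])))
crop(T,265,180,300,205,"t14.png",16)
E
```

```text
time: 16.85
tool_pos: [524.7, -154.5, 83.8]
tcp_rot: [180.0, -0.0, 172.1]
ft_force: [0.6, -0.2, 0.8]
finger_gap: 68.1
t 16.85 pos [ 524.7 -154.5   83.8] rot [ 1.8000e+02 -3.0000e-02  1.7208e+02] slide [ 0.0007 -0.0002  0.0248] twist 0.0014 F [ 0.6 -0.2  0.8] gap 68.1 j [ -22.    6.  102.   -0.   71. -104.]
471.7646259999035 187.02340646175116
[-0.43440435 17.80893961] 91.39730953210727
```

View pics/s14.png

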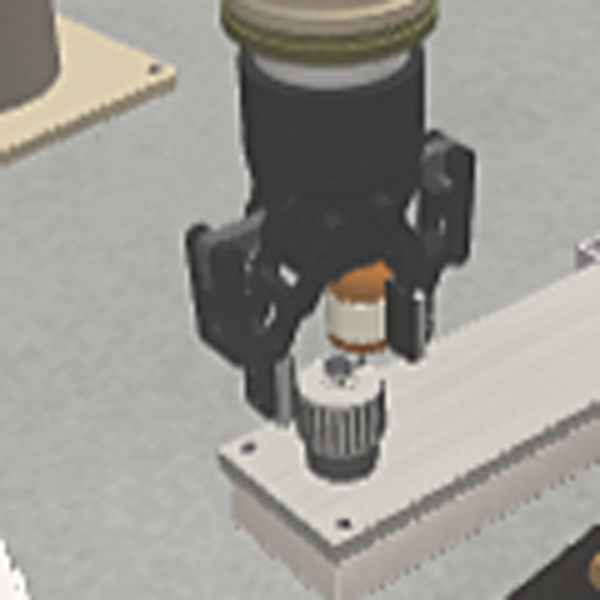

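View pics/t14.png

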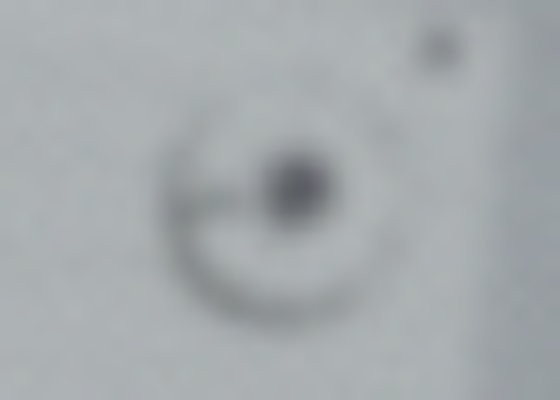

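The index line points to about 95° in world (θ ≈ 1.8 rad expected). The fingers straddle the nut. Going down to grip height and closing.

```bash
python3 -m crank '{"slide":[[0.0005,0,0.015],[0,0,0.01],[0,0,0],[0,0,0]],"twist":[0,0,0,0]}'
python3 -m crank '{"slide":[[0,0,0],[0,0,0],[0,0,0],[0,0,0],[0,0,0],[0,0,0]],"twist":[0,0,0,0,0,0]}' 1 40
python3 - <<'E'
from h import *
go(524,-154.6,59,172);print(status.sense()["wrist_torque"])
S=viewer.snapshot("scene")
crop(S,170,120,290,240,"s15.png",5)
E
```

```text
time: 17.3
tool_pos: [523.9, -154.2, 58.1]
tcp_rot: [180.0, -0.1, 172.1]
ft_force: [-0.5, 0.7, 0.1]
finger_gap: 68.4
time: 17.9
tool_pos: [524.7, -154.3, 59.2]
tcp_rot: [180.0, 0.0, 172.1]
ft_force: [-1.4, 2.0, 6.8]
finger_gap: 38.8
t 17.9 pos [ 524.7 -154.3   59.2] rot [1.7999e+02 5.0000e-02 1.7213e+02] slide [ 0.0007 -0.0004  0.0002] twist 0.0022 F [-1.4  2.   6.8] gap 38.8 j [ -22.    8.  103.    0.   69. -104.]
[ 0.47090491  0.2349049  -0.00226453]
```

View pics/s15.png

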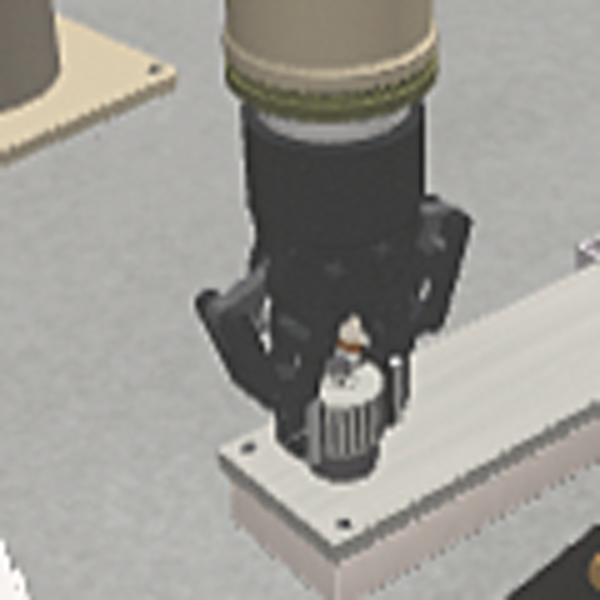

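The nut is gripped (gap 38.8 mm) with low forces. Turning clockwise and following the pitch down.

```bash
python3 -m crank '{"slide":[[0,0,0.00015],[0,0,0.00015],[0,0,0.00015],[0,0,0.00015],[0,0,0.00015],[0,0,0.00015],[0,0,0.00015],[0,0,0.00015]],"twist":[0.12,0.12,0.12,0.12,0.12,0.12,0.12,0.12]}'
python3 - <<'E'
from h import *
go(524,-154.6,59,172);print(status.sense()["wrist_torque"])
S=viewer.snapshot("scene")
crop(S,170,120,290,240,"s16.png",5)
E
python3 -m crank '{"slide":[[0,0,0.00015],[0,0,0.00015],[0,0,0.00015],[0,0,0]],"twist":[0.12,0.12,0.12,0]}'
python3 - <<'E'
from h import *
go(524,-154.6,59,172);print(status.sense()["wrist_torque"])
E
```

```text
time: 18.75
tool_pos: [523.5, -155.9, 58.0]
tcp_rot: [-179.9, 0.1, 116.8]
ft_force: [-8.7, -5.6, 8.7]
finger_gap: 38.9
t 18.75 pos [ 523.5 -155.9   58. ] rot [-1.7986e+02  8.0000e-02  1.1683e+02] slide [ 0.001  0.001 -0.001] twist -0.9629 F [-8.7 -5.6  8.7] gap 38.9 j [-22.   8. 103.  -0.  68. -49.]
[-0.83911494  1.36356062  0.15611213]
time: 19.2
tool_pos: [522.8, -156.2, 57.5]
tcp_rot: [-179.8, 0.1, 96.2]
ft_force: [-11.6, -5.8, 10.5]
finger_gap: 38.8
t 19.2 pos [ 522.8 -156.2   57.5] rot [-1.7982e+02  1.3000e-01  9.6220e+01] slide [ 0.0015  0.0014 -0.0015] twist -1.3226 F [-11.6  -5.8  10.5] gap 38.8 j [-22.   8. 103.  -0.  68. -28.]
[-0.84400983  1.90621517 -0.04619786]
```

View pics/s16.png

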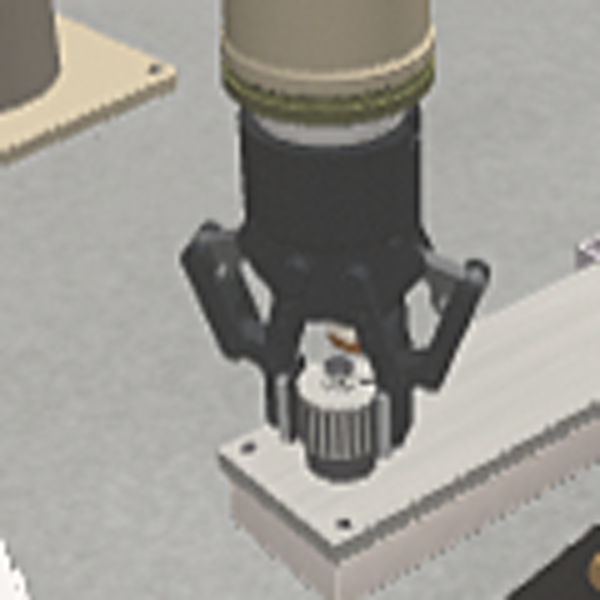

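The nut is turning, with its index line now at (365,382) in the crop. A slight off-centre strain of about 12 N has built up, so I'll relieve it and then continue in small turns until the stop.

```bash
python3 -m crank '{"slide":[[-0.0008,-0.0009,-0.0001],[-0.0008,-0.0009,0],[0,0,0]],"twist":[0,0,0]}'
python3 - <<'E'
from h import *
go(524,-154.6,59,172);print(status.sense()["wrist_torque"])
E
python3 -m crank '{"slide":[[0,0,0.0001],[0,0,0.0001],[0,0,0]],"twist":[0.08,0.08,0]}'
python3 - <<'E'
from h import *
go(524,-154.6,59,172);print(status.sense()["wrist_torque"])
E
python3 -m crank '{"slide":[[0,0,0.0001],[0,0,0.0001],[0,0,0]],"twist":[0.08,0.08,0]}'
python3 - <<'E'
from h import *
go(524,-154.6,59,172);print(status.sense()["wrist_torque"])
E
```

```text
time: 19.5
tool_pos: [522.7, -156.3, 57.6]
tcp_rot: [180.0, 0.0, 96.5]
ft_force: [-3.4, 1.5, 6.9]
finger_gap: 39.0
t 19.5 pos [ 522.7 -156.3   57.6] rot [179.99   0.    96.48] slide [ 0.0015  0.0015 -0.0014] twist -1.3181 F [-3.4  1.5  6.9] gap 39.0 j [-22.   8. 104.   0.  68. -29.]
[ 0.28713284  0.54076703 -0.02165415]
time: 19.8
tool_pos: [522.3, -156.3, 57.3]
tcp_rot: [-180.0, 0.0, 87.2]
ft_force: [-5.1, 1.6, 8.9]
finger_gap: 39.0
t 19.8 pos [ 522.3 -156.3   57.3] rot [-1.7995e+02  1.0000e-02  8.7160e+01] slide [ 0.0018  0.0016 -0.0017] twist -1.4807 F [-5.1  1.6  8.9] gap 39.0 j [-22.   8. 104.  -0.  68. -19.]
[ 0.2691653   0.89614542 -0.07675744]
time: 20.1
tool_pos: [521.9, -156.3, 57.1]
tcp_rot: [-179.9, 0.0, 78.0]
ft_force: [-7.1, 3.0, 10.0]
finger_gap: 39.1
t 20.1 pos [ 521.9 -156.3   57.1] rot [-1.7991e+02  2.0000e-02  7.8000e+01] slide [ 0.002   0.0017 -0.0019] twist -1.6407 F [-7.1  3.  10. ] gap 39.1 j [-22.   8. 104.  -0.  68. -10.]
[ 0.29059975  1.20414301 -0.06715872]
```

```bash
python3 -m crank '{"slide":[[0,-0.001,0],[0,0,0.0001],[0,0,0]],"twist":[0.06,0.06,0]}'
python3 - <<'E'
from h import *
go(524,-154.6,59,172);print(status.sense()["wrist_torque"])
E
python3 -m crank '{"slide":[[0,-0.0005,0],[0,0,0.0001],[0,0,0]],"twist":[0.06,0.06,0]}'
python3 - <<'E'
from h import *
go(524,-154.6,59,172);print(status.sense()["wrist_torque"])
S=viewer.snapshot("scene")
crop(S,190,150,270,220,"s17.png",8)
E
```

```text
time: 20.4
tool_pos: [521.6, -156.2, 57.0]
tcp_rot: [180.0, 0.0, 71.2]
ft_force: [-5.0, 1.6, 6.5]
finger_gap: 38.9
t 20.4 pos [ 521.6 -156.2   57. ] rot [1.800e+02 2.000e-02 7.116e+01] slide [ 0.0023  0.0017 -0.002 ] twist -1.76 F [-5.   1.6  6.5] gap 38.9 j [-22.   8. 104.  -0.  68.  -3.]
[ 0.15754468  0.55980406 -0.10201355]
time: 20.7
tool_pos: [521.3, -156.3, 56.9]
tcp_rot: [180.0, 0.1, 64.3]
ft_force: [-2.6, -0.2, 4.8]
finger_gap: 39.0
t 20.7 pos [ 521.3 -156.3   56.9] rot [1.7997e+02 5.0000e-02 6.4330e+01] slide [ 0.0027  0.0017 -0.0021] twist -1.8793 F [-2.6 -0.2  4.8] gap 39.0 j [-22.   8. 104.  -0.  68.   4.]
[-0.08217206  0.45526452  0.33224505]
```

View pics/s17.png

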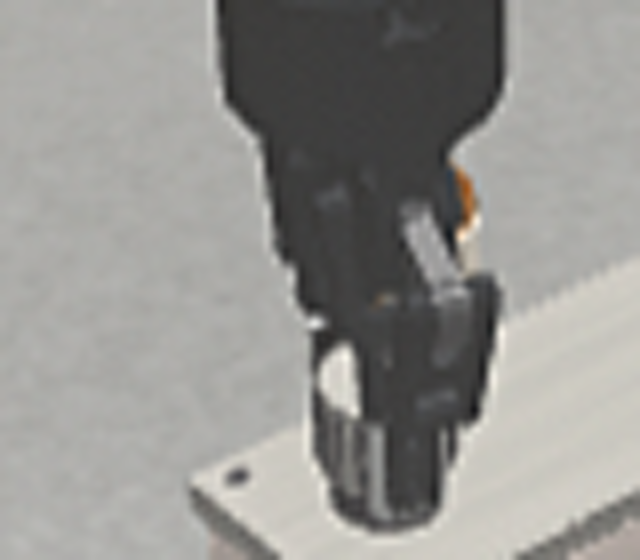

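Moment about z jumped to +0.33 N m, which may be the stop. I'll confirm with a bit more turn.

```bash
python3 -m crank '{"slide":[[0,0,0],[0,0,0]],"twist":[0.05,0]}'
python3 - <<'E'
from h import *
go(524,-154.6,59,172);print(status.sense()["wrist_torque"])
E
python3 -m crank '{"slide":[[0,0,0],[0,0,0]],"twist":[0.05,0]}'
python3 - <<'E'
from h import *
go(524,-154.6,59,172);print(status.sense()["wrist_torque"])
E
```

```text
time: 20.95
tool_pos: [521.0, -156.4, 56.8]
tcp_rot: [180.0, 0.1, 61.5]
ft_force: [-3.8, -1.5, 6.8]
finger_gap: 38.8
t 20.95 pos [ 521.  -156.4   56.8] rot [1.7999e+02 7.0000e-02 6.1510e+01] slide [ 0.003   0.0018 -0.0022] twist -1.9284 F [-3.8 -1.5  6.8] gap 38.8 j [-22.   8. 104.  -0.  68.   6.]
[-0.21300014  0.6511002   0.50062423]
time: 21.15
tool_pos: [520.8, -156.5, 56.8]
tcp_rot: [-180.0, 0.1, 58.7]
ft_force: [-4.9, -2.1, 6.7]
finger_gap: 39.2
t 21.15 pos [ 520.8 -156.5   56.8] rot [-1.800e+02  1.000e-01  5.867e+01] slide [ 0.0033  0.0017 -0.0022] twist -1.978 F [-4.9 -2.1  6.7] gap 39.2 j [-22.   8. 104.  -0.  68.   9.]
[-0.29232197  0.77802644  0.75444452]
```

The moment climbs steadily (0.33, 0.50, 0.75 N m) while the turn goes into elastic wind-up, so the nut is bottomed at a turn of about 1.80 rad, which matches the index line. I'll unwind in small steps to find the zero-torque angle before counting the quarter turn.

```bash
cat > q.py <<'E'
from h import *
s=status.sense();print("yaw",s["tcp_rot"][2].round(2),"pos",s["tool_pos"].round(1),"Tz",s["wrist_torque"].round(3),"F",s["ft_force"].round(1),"gap",round(s["finger_gap"],1),s["time"])
E
python3 -m crank '{"slide":[[0,0,0],[0,0,0]],"twist":[-0.05,0]}' >/dev/null; python3 q.py
python3 -m crank '{"slide":[[0,0,0],[0,0,0]],"twist":[-0.05,0]}' >/dev/null; python3 q.py
python3 -m crank '{"slide":[[0,0,0],[0,0,0]],"twist":[-0.04,0]}' >/dev/null; python3 q.py
python3 -m crank '{"slide":[[0,0,0],[0,0,0]],"twist":[-0.04,0]}' >/dev/null; python3 q.py
```

```text
yaw 61.65 pos [ 521.  -156.6   56.9] Tz [-0.231  0.699  0.039] F [-5.  -1.7  5.7] gap 39.3 21.35
yaw 64.51 pos [ 521.1 -156.6   56.9] Tz [-0.319  0.651  0.09 ] F [-4.2 -2.2  5.8] gap 39.0 21.55
yaw 66.78 pos [ 521.2 -156.7   57. ] Tz [-0.386  0.635  0.021] F [-3.1 -1.7  5.2] gap 38.9 21.75
yaw 69.07 pos [ 521.3 -156.8   57. ] Tz [-0.42   0.591  0.015] F [-4.7 -2.2  5.5] gap 39.4 21.95
```

The moment dropped within about 3° of unwinding, so the last few degrees at the stop were mostly the pads slipping. The stop corresponds to a tool yaw of about 61°, so the target is about 151°. Backing off, with the tool orbit and pitch compensated.

```bash
python3 -m crank '{"slide":[[0,0.0003,-0.00015],[0,0.0003,-0.00015],[0,0.0003,-0.00015],[0,0.0003,-0.00015],[0,0.0003,-0.00015],[0,0.0003,-0.00015],[0,0,0]],"twist":[-0.12,-0.12,-0.12,-0.12,-0.12,-0.12,0]}'>/dev/null; python3 q.py
python3 - <<'E'
from h import *
S=viewer.snapshot("scene")
crop(S,190,150,270,220,"s18.png",8)
E
python3 -m crank '{"slide":[[0,0.0003,-0.00015],[0,0.0003,-0.00015],[0,0.0003,-0.00015],[0,0.0003,-0.00015],[0,0,-0.00015],[0,0,0],[0,0,0]],"twist":[-0.12,-0.12,-0.12,-0.12,-0.12,0,0]}'>/dev/null; python3 q.py
python3 - <<'E'
from h import *
S=viewer.snapshot("scene")
crop(S,190,150,270,220,"s19.png",8)
E
```

```text
yaw 110.36 pos [ 523.5 -156.7   57.9] Tz [-0.509  0.222  0.074] F [-1.1 -3.6  5.5] gap 39.4 22.65
yaw 144.31 pos [ 524.8 -155.7   58.7] Tz [-0.299 -0.247  0.028] F [ 2.  -1.5  5.9] gap 39.1 23.4
```

View pics/s18.png

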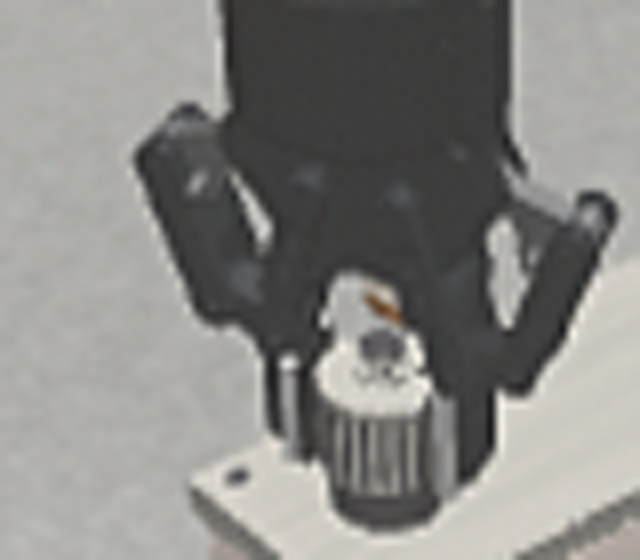

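View pics/s19.png

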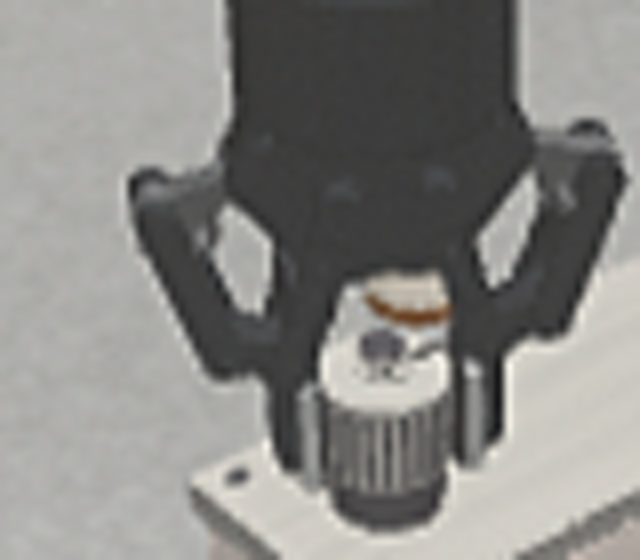

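The index line is now visible at about (412,355)–(440,345), to the right of the stud. I'll convert it to an angle.

```bash
python3 - <<'E'
from h import *
S=viewer.snapshot("scene")
f=lambda x,y:((x+.5)/8-.5+190,(y+.5)/8-.5+150)
a=onplane(S,*f(412,356),92);b=onplane(S,*f(442,345),92);d=(b-a)[:2]
# rim-ellipse centre: left edge x 318, right 450 ; nut axis projected
c=proj(S,[523,-155.5,92]);print("axis px",(c[0]-190+.5)*8,(c[1]-150+.5)*8)
e=(b[:2]-[523,-155.5]);print(a,b,"line dir",np.degrees(np.arctan2(d[1],d[0])),"centre->end",np.degrees(np.arctan2(e[1],e[0])),np.linalg.norm(e))
crop(S,225,180,255,210,"s20.png",20)
S0=np.load("S.npy",allow_pickle=True).item();crop(S0,225,180,255,210,"s0n.png",20)
E
```

```text
axis px 384.23432844995205 369.2151940674685
[ 524.73549554 -145.7035262    92.        ] [ 527.44197188 -136.06043996   92.        ] line dir 74.3224305192024 centre->end 77.12879707786966 19.940602009827057
```

View pics/s20.png

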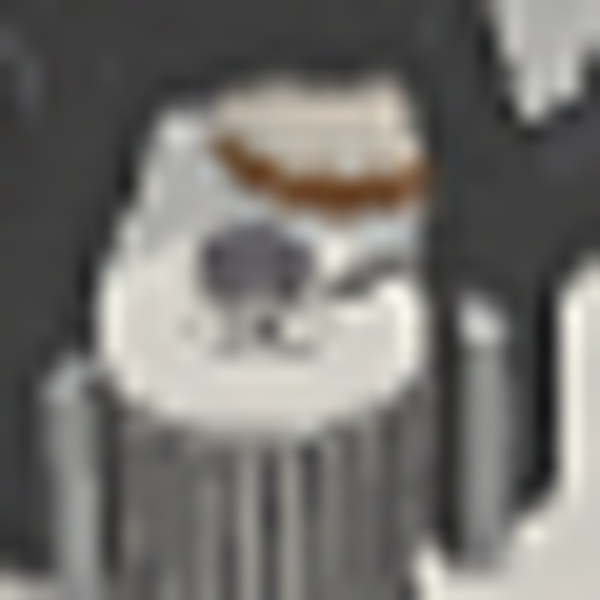

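View pics/s0n.png

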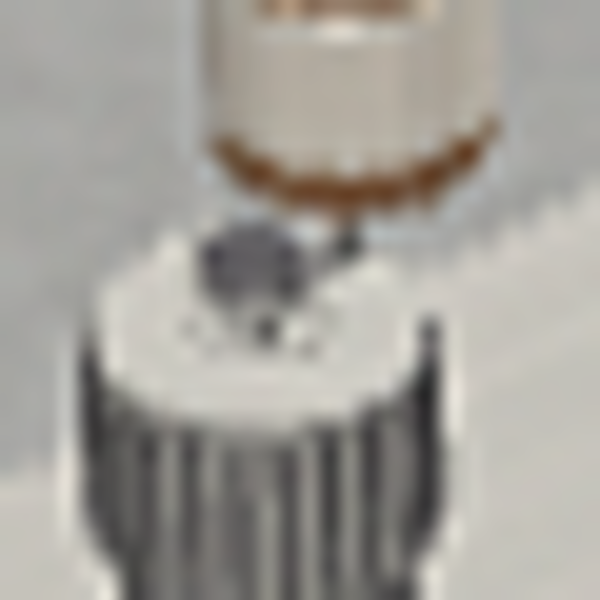

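The index is at 74–77° now. A quarter turn from the stop should put it at about 83°, and the tool-based count says 6.9° more. Both agree, so I'll finish the turn.

```bash
python3 -m crank '{"slide":[[0,0,-0.0001],[0,0,-0.0001],[0,0,0],[0,0,0]],"twist":[-0.06,-0.06,0,0]}'>/dev/null; python3 q.py
python3 - <<'E'
from h import *
S=viewer.snapshot("scene");T=viewer.snapshot("top")
crop(S,225,180,255,210,"s21.png",20)
cv2.imwrite("pics/s22.png",cv2.resize(S["img"][:,:,::-1],(800,600),interpolation=cv2.INTER_CUBIC))
S0=np.load("S.npy",allow_pickle=True).item()
f=lambda x,y:((x+.5)/20-.5+225,(y+.5)/20-.5+180)
e=onplane(S0,*f(357,240),92.3)[:2]-[523.5,-155];print("initial",np.degrees(np.arctan2(e[1],e[0])),np.linalg.norm(e))
E
```

```text
yaw 151.25 pos [ 525.  -155.4   58.8] Tz [-0.056 -0.83  -0.004] F [ 4.7 -0.9  5. ] gap 39.4 23.9
initial 99.67568721842423 18.45861732382083
```

View pics/s21.png

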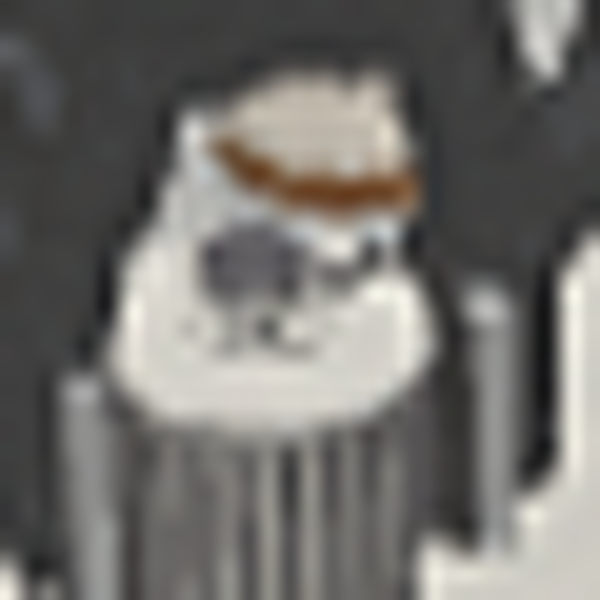

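View pics/s22.png

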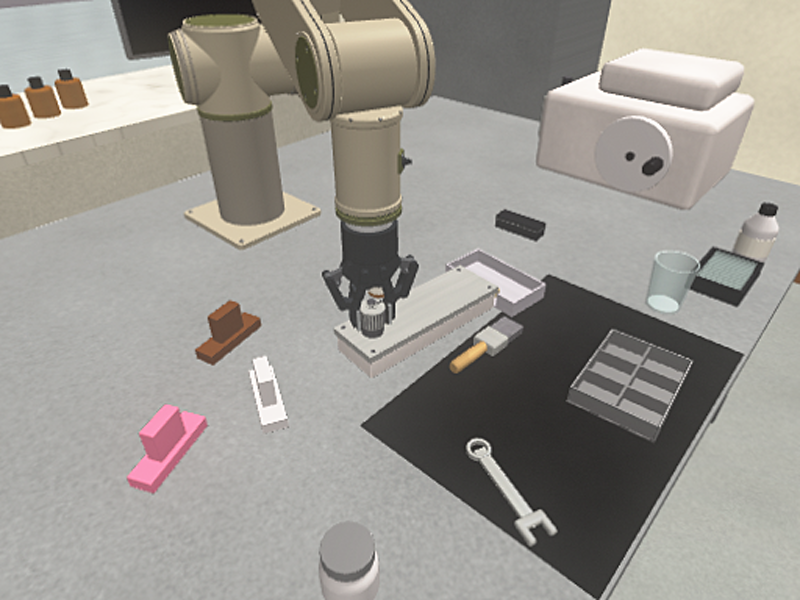

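```bash
python3 - <<'E'
from h import *
S0=np.load("S.npy",allow_pickle=True).item()
f=lambda x,y:((x+.5)/20-.5+225,(y+.5)/20-.5+180)
for p in [(380,250),(385,245)]:
    e=onplane(S0,*f(*p),92)[:2]-[523.5,-155];print(np.degrees(np.arctan2(e[1],e[0])),np.linalg.norm(e))
from bench import hand_in
hand_in()
E
```

```text
90.17110250163762 18.84222773455821
90.8785077140194 19.945659427505564
the job is handed in; nothing more can be done
```

I finished the whole job in the order asked and handed it in at about 24 s, but my checks disagree by a few degrees on the final nut angle.

- **Sweep:** I swept the offcuts along the deck with the held scraper. Afterwards the top view showed all four low in the trough and the deck clear.
- **Scraper:** It is back on the bench, upright and at its original spot. In the last picture the slide box, bottle, brush and look-alikes appear unmoved.
- **Nut:** I screwed it clockwise until the wrist moment rose to 0.75 N m with the pads starting to slip, so it was bottomed. I then backed it off 90° as counted from where that moment fell away on unwinding. It is still gripped at 40 N with a gap of 39 mm, and the last moment about the nut axis was near zero.

**Nut angle:** The count puts the back-off at 90°, with about 3° of doubt in where the stop lay. The index line was at 74–77° with 6.9° still to turn, which projected to about 82–84° against the 83° expected. That target assumes the line points along bed x when the nut is bottomed. The final reading gave about 90°, so the nut may be several degrees past a quarter turn. The same method read the starting line at 100° where the top view gave 91–97°, so it may read high. I handed in in the same script as that last reading, so I did not act on it.

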